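Tighten the bottle opener's clamp screw with the hex key

ROBOT

A 6-joint arm with a two-finger parallel gripper is mounted at the origin on the work surface. World frame = base frame: x ahead of the robot, y to its left, z up, the work surface at z = 0. Lengths are in m, angles in rad, forces in N, time in s.
With the tool pointing down it reaches from about 0.35 to 0.775 m from the base axis. Payload 5.5 kg.
Tool frame: the origin (TCP) lies between the finger pads; the fingertips stand 8 mm ahead of it and the grasp point (between the pads) lies 11 mm behind it; z points along the fingers, y is the line along which they close (so a half turn about z gives the same grasp; the last joint's range is limited). The gripper opens to 85 mm and grips with 20 to 120 N. Pads are 22 mm wide; open, the fingers measure 114 mm over their backs; the gripper's body (76 mm by 85 mm) begins 54 mm behind the grasp point. The pads swing forward as they close: fully open they stand 13 mm farther back than shut.
Start: joints at [1.146, 0.313, 0.046, 1.304, 0, 1.431], TCP at [0.162, 0.552, 0.239] pointing down, gripper open.
Joint ranges: [-2.76, 2.76], [-0.86, 1.69], [-1.03, 1.26], [-2.2, 2.34], [-1.47, 1.5], [-3.14, 3.14]. Speed limits (rad/s): [2.57, 2.57, 3.14, 3.14, 3.14, 3.14].

INTERFACE

Orientations are given as a unit quaternion [w, x, y, z].
In Python, from workcell import status, vision, job gives the robot as it stands. The module is installed in compiled form; this text tells all that it offers.
- The arm moves only by the tool apply_moves, never from a script. Its argument "moves" is one flat list of numbers, 6 for each row, row after row: the shift along the world's x, y, z in units of 25 mm (1.0 is 25 mm), then the turn, a rotation vector about the world's x, y, z in rad. In form: [x, y, z, rx, ry, rz, x, y, z, rx, ry, rz, ...]. A call has 1 to 20 rows; each row is the pose to reach, as a shift and turn from the pose commanded when the call began; what a row does not reach only later rows make up. A row lasts 1/12 s, in which the tool goes at most 41.7 mm and 7.16 degrees, less where a joint would pass 70% of its speed; a pose out of reach is approached as far as the arm can. A call with a gripper value outside its range is refused whole. "claw" is the opening in per cent of the stroke, from 0 (shut) to 100 (fully open), set as the call begins (left out, the last holds). The fingers move at their own pace and stop on an object; "newtons" is the grip in N (left out, the last holds). Time passes only in rows, so rows that repeat a pose let the fingers close. It gives the time, the measured TCP pose, the force, the opening and the grip force at its end, in the units of the state.
- status.get_state(): the state, without advancing time (a new reading comes with each control period).
- vision.read_camera(name): name is "scene" or "side" or "wrist"; returns a dict with "image" (384x512x3 uint8, blue, green, red), "camera_matrix" (3x3 intrinsics, pixels), "camera_from_world" (4x4, takes a point from world to camera coordinates). Camera axes: x right, y down, z forward; pixel columns grow to the right and rows downward; lengths in m; the calibration is good to about 2 mm. A picture is of the moment at which its call begins. There is no depth.
- job.hand_in(): hands the job in; it is judged then, once.
The state is a dict: "clock": time; "joint_pos": joint angles; "qvel": joint speeds; "tau": joint torques, N m; "tcp_pos": TCP position; "orientation": TCP orientation; "wrist_force": force on the tool from outside, world axes, zero at the start; "ft_torque": the same for the moment, N m; "finger_gap": finger opening in m; "grip_force": force on a finger pad.
Only numpy, scipy, OpenCV 4.12 (cv2) and the standard library are available. Lean on these libraries where they do the work, as an engineer would, in place of code of your own. Each camera call takes 0.05 s, during which the arm holds its last target. There are 200 camera calls.

TASK

Take the orange T-handled hex key out of its black block, find the recessed hex socket of the brass clamp screw on the bottle opener's foot with it, and turn the screw clockwise (seen from above), regrasping the handle as needed, until it comes up against its stop. Work by feel, pressing the key only lightly (less than about 20 N) and not straining it against the stop, and leave the bottles, cup and jar where they are. At the end leave the key standing fully home in the socket and let go of it.

Things in the scene. Friction and masses are not known exactly. Their poses are not given: they have to be found in the camera images.
- opener: Counter-top lever bottle opener, fixed. Its foot ends in a grey clamp boss 110 x 110 mm, 46 mm high, with a round bore of 54 mm in its top; origin on the counter below the boss's centre, on the bore's axis, z up. In the bore lies a dark steel bush (top 24 mm above the counter, held fast) carrying the brass clamp screw.
- bore_face (a point): On the bore's axis, level with the top face of the brass screw head (40 mm above the counter, 6 mm below the boss's top; head a hexagon 36 mm across flats). The screw sits off-centre: its upright axis lies 5 mm from this point, in a direction that is not measured and differs each time. Sensors do not tell how its hex is turned.
- clamp_screw (a joint): Turn of the screw, rad; grows clockwise seen from above. Starts at 0 to 0.8; firm stop (tight) at 2.6. Resists with about 0.15 N m. Not the hex's direction in the world, only how far from the stop. Its hex socket: 23.6 mm across flats, upright walls, 16 mm deep (floor 24 mm above the counter).
- column_foot (a point): Foot of the opener's column (52 mm thick, over 300 mm tall), 215 mm from the bore's axis along the opener's +y, on the 28 mm high foot. Keep the gripper clear of it.
- hex_key: Loose hex key, 160 to 260 g, 84 mm long, tip down. Origin at the centre of the tip's end, z up the shaft. From the tip: round nose 18 mm thick up to 5 mm, hex taper (18 to 22 mm across flats) up to 9.5 mm, hex shaft 22 mm across flats up to 37 mm (flats face x, corners y), round neck 14 mm thick up to 60 mm, then the handle. About 8 degrees of play in the socket.
- key_handle (a point): Centre of the key's orange bar handle, 72 mm above the tip's end: 90 mm along the key's x, 18 mm along its y, 24 mm high. Pinch it across y, at its middle.
- key_block: Black plastic block, fixed, 75 x 75 x 50 mm, origin at the centre of its underside; an upright hole 30 mm deep in its middle holds the key (tip 20 mm above the counter, so the handle's centre is 92 mm above the counter). The key's x axis is roughly along the block's x axis.
- bottle_a: Green wine bottle, 72 mm thick, 290 mm tall, origin under its centre. Bystander.
- bottle_b: Another such bottle. Bystander.
- cup: White ceramic cup, 72 mm wide, 80 mm tall, origin under its centre. Bystander.
- jar: Small amber jar, 60 mm wide, 75 mm tall, origin under its centre. Bystander.
Mind the look-alikes: they are no part of the job. Of the things like the hex_key, leave any that is white; of the rest the larger one is meant.

How it is judged:
By the outcome, as a careful person would: the job done as asked, in the order asked, and still so for the second after the job is handed in, with the robot touching nothing.
It also fails if it takes over 72 s, if anything falls off the work surface, if the arm or the gripper's body presses on something with over 40 N, if the wrist force passes 120 N, or if a joint passes its speed limit or range.

## Working session

There is one attempt and no reset: what is moved stays moved. The work goes in short steps, Python scripts to look and compute and a tool call to move; the robot and the scene stay as the last step left them, time stands still between calls to the robot, and variables do not carry over. Pictures are saved under pics/ and viewed, at most 13 in all, crops included, and the job is handed in when it is done.

Besides the shell and the picture viewer there is one more tool, called after "Call:" by a JSON object that holds its "method" and its "body", one argument or row to a line. apply_moves: Moves the arm, as the interface text tells. Its arguments: {"type":"object","properties":{"moves":{"type":"array","items":{"type":"number"}},"claw":{"type":"number"},"newtons":{"type":"number"}},"required":["moves"]}

```bash
mkdir -p pics; cat > h.py <<'E'
import numpy as np,cv2
from workcell import status,vision,job
def cam(n,save=None):
    c=vision.read_camera(n)
    if save: cv2.imwrite('pics/'+save,c['image'])
    return c
def ray(c,u,v):
    K=c['camera_matrix'];T=c['camera_from_world'];R=T[:3,:3];t=T[:3,3]
    o=-R.T@t; d=R.T@np.linalg.inv(K)@np.array([u,v,1.]); return o,d
def onz(c,u,v,z):
    o,d=ray(c,u,v); return o+d*(z-o[2])/d[2]
def proj(c,p):
    T=c['camera_from_world'];q=c['camera_matrix']@(T[:3,:3]@np.array(p)+T[:3,3]); return q[:2]/q[2]
E
python3 - <<'E'
from h import *
a=cam('scene','s0.png');b=cam('side','d0.png')
np.save('a.npy',a,allow_pickle=True);np.save('b.npy',b,allow_pickle=True)
for c in(a,b): print(ray(c,256,192))
print(status.get_state())
E
```

```text
(array([ 1.16469036, -0.10625829,  0.76148542]), array([-0.63864648,  0.12618862, -0.75916512]))
(array([ 0.42656202, -0.79459553,  0.80860116]), array([ 0.1473704 ,  0.73208142, -0.66522258]))
{'clock': 0.1, 'joint_pos': array([ 1.14637393e+00,  3.13922296e-01,  4.50859679e-02,  1.30358540e+00,
       -3.55159153e-06,  1.43122266e+00]), 'qvel': array([ 7.88320021e-04, -4.81800283e-04,  4.34361001e-03,  3.58507617e-04,
       -1.86185045e-05,  9.65878045e-04]), 'tau': array([ 3.23704669e-03, -4.81725955e+01,  2.99243796e+01,  1.27347931e-02,
       -6.69764131e-05, -3.48278590e-06]), 'tcp_pos': array([0.16139514, 0.55142699, 0.23849702]), 'orientation': array([-2.24449247e-04,  1.41943299e-01,  9.89874456e-01, -7.81095513e-04]), 'wrist_force': array([-0.98418943, -0.88868133, -0.32568212]), 'ft_torque': array([-0.01049716,  0.01134139,  0.00924202]), 'grip_force': 0.0, 'finger_gap': 0.08557128202552361}
```

View pics/s0.png

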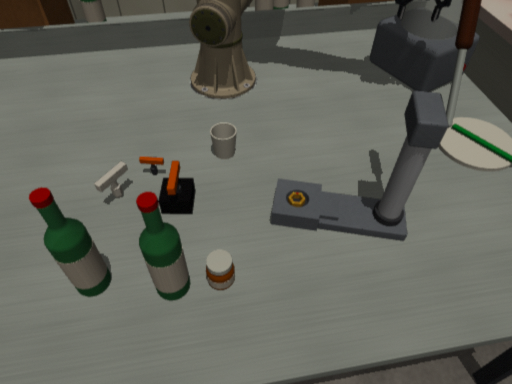

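View pics/d0.png

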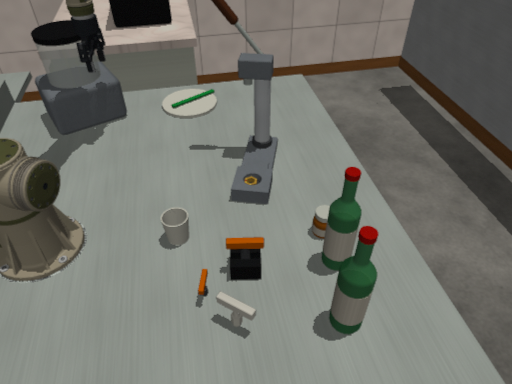

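Scene shows the candidates: large orange key in the black block at (173,180), small orange key at (151,160), and a white one at (112,178). In the side view they are at (245,243), (203,282) and (235,305). I choose the one in the block. The boss bore is at (297,199) scene and (250,181) side.

```bash
cat > m.py <<'E'
from h import *
a=np.load('a.npy',allow_pickle=True).item();b=np.load('b.npy',allow_pickle=True).item()
def comps(c,lo,hi,minA=15):
    m=cv2.inRange(cv2.cvtColor(c['image'],cv2.COLOR_BGR2HSV),lo,hi)
    n,l,s,ce=cv2.connectedComponentsWithStats(m)
    return [(s[i],ce[i],l==i) for i in range(1,n) if s[i,4]>=minA]
def tri(u,v):
    o1,d1=ray(a,*u);o2,d2=ray(b,*v)
    A=np.array([d1,-d2]).T;x=np.linalg.lstsq(A,o2-o1,rcond=None)[0]
    return (o1+d1*x[0]+o2+d2*x[1])/2,np.linalg.norm(o1+d1*x[0]-o2-d2*x[1])
print('base',proj(a,[0,0,0]),'tcp',proj(a,[.16,.55,.24]))
for n,c in(('a',a),('b',b)):
    for nm,lo,hi in(('orange',(3,180,90),(14,255,255)),('brass',(15,120,60),(32,255,255))):
        for s,ce,l in comps(c,lo,hi):
            ys,xs=np.nonzero(l);r=cv2.minAreaRect(np.c_[xs,ys].astype(np.float32))
            print(n,nm,s,ce.round(1),onz(c,*ce,.092 if nm=='orange' else .04).round(4),[onz(c,*p,.098)[:2].round(3).tolist() for p in cv2.boxPoints(r)] if s[4]>100 else '')
for nm,p in(('botA',(92,282)),('botB',(172,287)),('jar',(220,278)),('cup',(224,150))): print(nm,onz(a,*p,0).round(3))
for n,c,x0,y0,w in(('sc',a,120,140,90),('sb',a,262,170,90),('dk',b,200,225,90),('db',b,215,150,90)):
    cv2.imwrite(f'pics/{n}.png',cv2.resize(c['image'][y0:y0+w,x0:x0+w],(380,380),interpolation=cv2.INTER_CUBIC))
I=lambda n:cv2.imread(f'pics/{n}.png')
cv2.imwrite('pics/c1.png',cv2.resize(np.vstack([np.hstack([I('sc'),I('sb')]),np.hstack([I('dk'),I('db')])]),(600,600)))
E
python3 m.py
```

```text
base [222.7872508   79.03683381] tcp [414.44121771  20.06395918]
a orange [139 157  24   7 135] [150.9 159.9] [ 0.4565 -0.2289  0.092 ] [[0.448, -0.256], [0.457, -0.201], [0.478, -0.202], [0.469, -0.256]]
a orange [167 161  12  32 226] [172.3 176.4] [ 0.5205 -0.1796  0.092 ] [[0.57, -0.195], [0.472, -0.179], [0.479, -0.162], [0.577, -0.18]]
a brass [288 192  18  15 175] [296.6 198.9] [0.5958 0.1062 0.04  ] [[0.635, 0.067], [0.609, 0.097], [0.645, 0.113], [0.669, 0.083]]
b orange [226 238  38  11 389] [244.4 242.7] [ 0.5221 -0.1775  0.092 ] [[0.481, -0.159], [0.567, -0.177], [0.561, -0.207], [0.476, -0.19]]
b orange [198 269   9  26 125] [202.4 281.2] [ 0.4131 -0.267   0.092 ] [[0.4, -0.299], [0.416, -0.238], [0.427, -0.242], [0.41, -0.304]]
b brass [245 176  12   9  82] [250.6 180.3] [0.5915 0.1066 0.04  ] 
b brass [313 217  13  13  73] [318.8 224. ] [ 0.7345 -0.1083  0.04  ] 
botA [ 0.714 -0.371  0.   ]
botB [ 0.755 -0.204  0.   ]
jar [ 0.752 -0.101  0.   ]
cup [ 0.354 -0.041  0.   ]
```

View pics/c1.png

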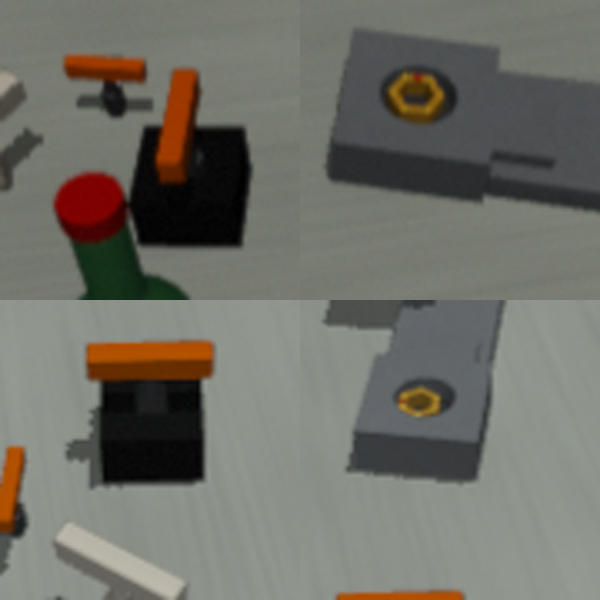

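The crop confirms the choice: the large orange bar sits on the black block, near bottle B's neck, and the screw is visible with a small red mark on its head. First I check the wrist camera and the clearance to the lever and appliance near the start pose.

```bash
cat >> m.py <<'E'
print('---')
for nm,u,v in(('leverend',(475,0),(218,2)),('leverstart',(452,120),(258,52)),('head',(427,105),(256,66)),('colfoot',(389,218),(263,142)),('handle',(172.3,176.4),(244.4,242.7)),('screw',(296.6,198.9),(250.6,180.3))): print(nm,tri(u,v))
w=cam('wrist','w0.png');o,d=ray(w,256,192);print(o,d,w['camera_matrix'][0,0])
E
python3 m.py | sed -n '/---/,$p'
```

```text
---
leverend (array([0.55848893, 0.39158154, 0.46884656]), np.float64(0.010418403396349777))
leverstart (array([0.67104277, 0.359209  , 0.3158349 ]), np.float64(0.01615705097089084))
head (array([0.64630643, 0.31118576, 0.31469365]), np.float64(0.023499214385868723))
colfoot (array([0.67645859, 0.31407099, 0.02450323]), np.float64(0.0038784634474155716))
handle (array([ 0.52201986, -0.17932996,  0.09384564]), np.float64(0.0007295357555002941))
screw (array([0.59264708, 0.10793949, 0.03729033]), np.float64(0.0024086657871233643))
[0.09203961 0.57220118 0.37233076] [ 0.24859528 -0.08328787 -0.96531797] 272.0212253824885
```

View pics/w0.png

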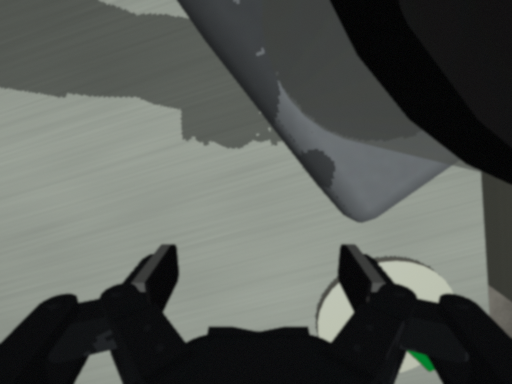

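The wrist view shows the tool beside the appliance, with clear counter towards -y. The camera sits about 73 mm along tool +x and looks at the area below the TCP. Next I go over the bore.

Call:
{"method": "apply_moves", "body": {
  "moves": [1,-1,0,0,0,0,17.2,-17.8,-1,0,0,0.1,17.2,-17.8,-1,0,0,0.1,17.2,-17.8,-1,0,0,0.1,17.2,-17.8,-1,0,0,0.1,17.2,-17.8,-1,0,0,0.1,17.2,-17.8,-1,0,0,0.1,17.2,-17.8,-1,0,0,0.1,17.2,-17.8,-1,0,0,0.1,17.2,-17.8,-1,0,0,0.1,17.2,-17.8,-1,0,0,0.1,17.2,-17.8,-1,0,0,0.1,17.2,-17.8,-1,0,0,0.1,17.2,-17.8,-1,0,0,0.1,17.2,-17.8,-1,0,0,0.1,17.2,-17.8,-1,0,0,0.1,17.2,-17.8,-1,0,0,0.1,17.2,-17.8,-1,0,0,0.1,17.2,-17.8,-1,0,0,0.1]
}}

```text
clock: 1.73
tcp_pos: [0.5906, 0.1077, 0.2142]
orientation: [-0.001, 0.092, 0.996, 0.0]
wrist_force: [0.9, -0.5, 0.5]
finger_gap: 0.0858
grip_force: 0.0
```

```bash
python3 - <<'E'
from h import *
s=status.get_state();print(s['tcp_pos'],s['joint_pos'].round(3),s['clock'])
c=cam('wrist','w1.png');np.save('w1.npy',c,allow_pickle=True)
u=proj(c,[.593,.107,.04]);print(u)
x,y=(u-50).astype(int)
cv2.imwrite('pics/w1c.png',np.hstack([cv2.resize(c['image'],(400,300)),cv2.resize(c['image'][y:y+100,x:x+100],(400,400),interpolation=cv2.INTER_CUBIC)[:300] if 0 else cv2.resize(c['image'][y:y+100,x:x+100],(300,300),interpolation=cv2.INTER_CUBIC)]))
E
```

```text
[0.59055061 0.10774225 0.21418578] [0.047 0.371 0.067 1.268 0.    0.23 ] 1.7333
[257.84410813 184.91060989]
```

View pics/w1c.png

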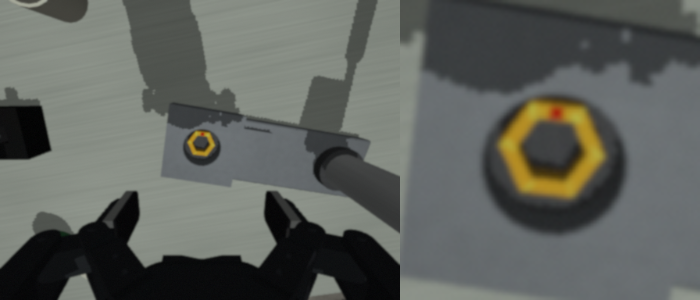

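The crop shows the gold hexagon with its socket at about (258,184) full-frame, a red mark on its upper flat, and the dark bore around it. Next I measure the hexagon's centre and angle.

```bash
cat > f.py <<'E'
from h import *
def fit(c,guess):
    hs=cv2.cvtColor(c['image'],cv2.COLOR_BGR2HSV)
    m=cv2.inRange(hs,(12,110,60),(35,255,255))|cv2.inRange(hs,(0,150,90),(10,255,255))
    u=proj(c,guess);k=np.zeros_like(m);cv2.circle(k,tuple(int(x) for x in u),45,255,-1);m&=k
    ct=max(cv2.findContours(m,cv2.RETR_EXTERNAL,cv2.CHAIN_APPROX_NONE)[0],key=cv2.contourArea)
    P=np.array([onz(c,*p[0],.04)[:2] for p in ct])
    H=cv2.convexHull((P*1e4).astype(np.float32));M=cv2.moments(H);cen=np.array([M['m10'],M['m01']])/M['m00']/1e4
    d=P-cen;r=np.hypot(*d.T);th=np.arctan2(d[:,1],d[:,0])
    v=np.sum((r-r.mean())*np.exp(6j*th));ang=np.degrees(np.angle(v))/6
    # caliper widths by direction
    w=[np.ptp(P@[np.cos(a),np.sin(a)]) for a in np.radians(np.arange(0,180,2))]
    # hole (inner contour)
    cc=cv2.findContours(m,cv2.RETR_CCOMP,cv2.CHAIN_APPROX_NONE);hole=[q for q,h in zip(cc[0],cc[1][0]) if h[3]>=0]
    hc=None
    if hole:
        q=max(hole,key=cv2.contourArea);Q=np.array([onz(c,*p[0],.04)[:2] for p in q]);M=cv2.moments((Q*1e4).astype(np.float32).reshape(-1,1,2));hc=np.array([M['m10'],M['m01']])/M['m00']/1e4
        e=Q-Q.mean(0);hc=(hc,np.degrees(np.angle(np.sum((np.hypot(*e.T)-np.hypot(*e.T).mean())*np.exp(6j*np.arctan2(e[:,1],e[:,0])))))/6,np.ptp(Q,axis=0))
    return cen,ang,min(w),max(w),hc
if __name__=='__main__':
    c=np.load('w1.npy',allow_pickle=True).item()
    print(fit(c,[.593,.107,.04]))
    # bore: dark region near; light boss pixels
    g=cv2.cvtColor(c['image'],cv2.COLOR_BGR2GRAY);u=proj(c,[.593,.107,.04])
    m=(g<62).astype(np.uint8)*255;hs=cv2.cvtColor(c['image'],cv2.COLOR_BGR2HSV)
    pts=[]
    for a in np.radians(np.arange(0,360,10)):
        row=[(round(u[0]+r*np.cos(a)),round(u[1]+r*np.sin(a))) for r in range(14,34)]
        v=np.array([g[y,x] for x,y in row],float);i=np.argmax(np.diff(v)[4:])+4
        if np.diff(v)[i]>10: pts.append(onz(c,*row[i],.046)[:2])
    pts=np.array(pts);(x,y),r=cv2.minEnclosingCircle((pts*1e3).astype(np.float32))
    A=np.c_[2*pts,np.ones(len(pts))];s=np.linalg.lstsq(A,(pts**2).sum(1),rcond=None)[0];print('bore',s[:2],np.sqrt(s[2]+s[:2]@s[:2]),len(pts))
    # handle in views, yaw from the two long edges
    for n in'ab':
        d=np.load(n+'.npy',allow_pickle=True).item();hs=cv2.cvtColor(d['image'],cv2.COLOR_BGR2HSV)
E
python3 f.py
```

```text
(array([0.59089395, 0.10654606]), np.float64(12.718174756042858), np.float64(0.03780846240545729), np.float64(0.042308936368067984), (array([0.59009803, 0.10676501]), np.float64(13.368111835632684), array([0.02371813, 0.02305214])))
bore [0.59632262 0.10662927] 0.026620827775008113 35
```

Screw centre is about (0.5905, 0.1067) and the bore (0.596, 0.1066), so the offset is about 5.5 mm against 5 expected. The flats face -17° mod 60°. Next I go over the key to check it from near.

Call:
{"method": "apply_moves", "body": {
  "moves": [-2.8,-11.5,0.2,0,0,0,-2.8,-11.5,0.2,0,0,0,-2.8,-11.5,0.2,0,0,0,-2.8,-11.5,0.2,0,0,0,-2.8,-11.5,0.2,0,0,0,-2.8,-11.5,0.2,0,0,0,-2.8,-11.5,0.2,0,0,0,-2.8,-11.5,0.2,0,0,0,-2.8,-11.5,0.2,0,0,0,-2.8,-11.5,0.2,0,0,0,-2.8,-11.5,0.2,0,0,0]
}}

```text
clock: 2.7
tcp_pos: [0.5217, -0.1787, 0.2195]
orientation: [0.0, 0.091, 0.996, 0.0]
wrist_force: [0.2, 0.2, 0.7]
finger_gap: 0.0854
grip_force: 0.0
```

```bash
python3 - <<'E'
from h import *
s=status.get_state();print(s['tcp_pos'],s['joint_pos'].round(3),s['orientation'])
c=cam('wrist','w2.png')
m=cv2.inRange(cv2.cvtColor(c['image'],cv2.COLOR_BGR2HSV),(3,170,60),(16,255,255))
n,l,st,ce=cv2.connectedComponentsWithStats(m)
for i in range(1,n):
    if st[i,4]<100: continue
    ys,xs=np.nonzero(l==i);P=np.array([onz(c,x,y,.104)[:2] for x,y in zip(xs,ys)])
    r=cv2.minAreaRect((P*1e3).astype(np.float32));print(st[i],r,P.mean(0))
E
```

```text
[ 0.52172765 -0.17868224  0.21952532] [-4.760e-01  2.740e-01 -5.600e-02  1.241e+00  1.000e-03 -2.930e-01] [4.17246142e-05 9.10755621e-02 9.95843943e-01 2.85693654e-04]
[154  86  61  16 690] ((419.66143798828125, -224.373779296875), (51.54488754272461, 9.832623481750488), 74.67878723144531) [ 0.41956474 -0.22386918]
[ 249  149   20   90 1661] ((520.7666015625, -178.01124572753906), (18.46206283569336, 88.04428100585938), 79.55730438232422) [ 0.51766267 -0.17731432]
[324 313  26  27 249] ((681.2771606445312, -123.0723876953125), (15.051125526428223, 40.94952392578125), 43.0915412902832) [ 0.67979096 -0.12141991]
```

View pics/w2.png

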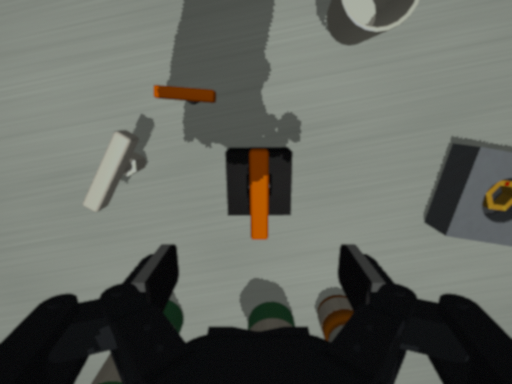

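The close view shows the orange bar at (260,193) in the black block, aligned with the fingers (yaw -10.4°, 88x18 mm), centre (0.5208, -0.178). I descend and grip.

Call:
{"method": "apply_moves", "body": {
  "moves": [-0.04,0.03,-1.5,0,0,0,-0.04,0.03,-3,0,0,0,-0.04,0.03,-4.2,0,0,0,-0.04,0.03,-5.1,0,0,0,-0.04,0.03,-5.5,0,0,0,-0.04,0.03,-5.5,0,0,0,-0.04,0.03,-5.5,0,0,0]
}}

```text
clock: 3.33
tcp_pos: [0.521, -0.1789, 0.0823]
orientation: [-0.0, 0.091, 0.996, 0.0]
wrist_force: [-0.2, -0.4, 0.1]
finger_gap: 0.0854
grip_force: 0.0
```

Call:
{"method": "apply_moves", "body": {
  "moves": [0,0,0,0,0,0,0,0,0,0,0,0,0,0,0,0,0,0,0,0,0,0,0,0,0,0,0,0,0,0,0,0,0,0,0,0,0,0,0,0,0,0,0,0,0,0,0,0,0,0,0,0,0,0],
  "claw": 0,
  "newtons": 60
}}

```text
clock: 4.08
tcp_pos: [0.521, -0.1797, 0.0824]
orientation: [0.001, 0.092, 0.996, 0.0]
wrist_force: [0.1, 1.8, 5.6]
finger_gap: 0.0173
grip_force: 59.3
```

Call:
{"method": "apply_moves", "body": {
  "moves": [0,0,0.4,0,0,0,0,0,0.9,0,0,0,0,0,1.5,0,0,0,0,0,2.3,0,0,0,0,0,3.3,0,0,0,0,0,4,0,0,0,0,0,4,0,0,0,0,0,4,0,0,0]
}}

```text
clock: 4.75
tcp_pos: [0.5209, -0.1804, 0.1825]
orientation: [0.001, 0.092, 0.996, -0.001]
wrist_force: [0.3, 0.4, -1.8]
finger_gap: 0.0174
grip_force: 58.9
```

```bash
python3 - <<'E'
from h import *
s=status.get_state();print(s['tcp_pos'],s['finger_gap'],s['wrist_force'],s['ft_torque'])
c=cam('side','d3.png');c2=cam('scene');w=cam('wrist')
for q in(c,c2):
    u=proj(q,s['tcp_pos']).astype(int);print(u)
u=proj(c,s['tcp_pos']-[0,0,.03]).astype(int);v=proj(c2,s['tcp_pos']-[0,0,.03]).astype(int)
cr=lambda q,u:cv2.resize(q['image'][max(0,u[1]-50):u[1]+50,max(0,u[0]-50):u[0]+50],(380,380),interpolation=cv2.INTER_CUBIC)
cv2.imwrite('pics/c3.png',np.hstack([cr(c,u),cr(c2,v)]))
E
```

```text
[ 0.52092888 -0.18035419  0.18250463] 0.017371206945992663 [ 0.29363573  0.39490294 -1.76703712] [0.04124425 0.01396555 0.01486674]
[243 216]
[165 148]
```

View pics/c3.png

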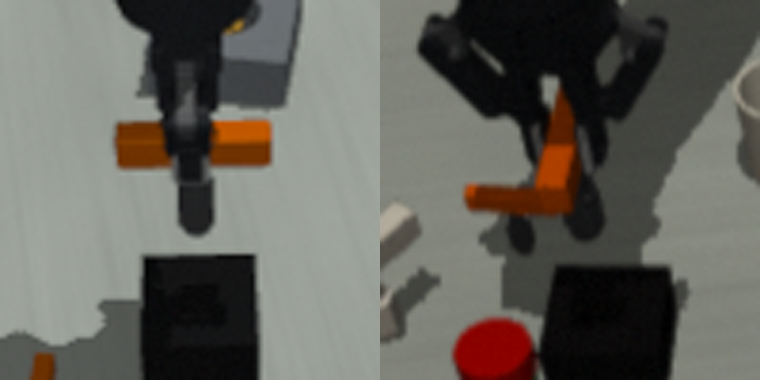

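The pictures show the key upright in the fingers and clear of the block: bar centred at side crop (193,142), shaft pointing down. I carry it over the screw, turning it +53° to match the flats.

Call:
{"method": "apply_moves", "body": {
  "moves": [0.7,2.9,0,0,0,0.12,2.8,11.48,0,0,0,0.93,2.8,11.48,0,0,0,0.93,2.8,11.48,0,0,0,0.93,2.8,11.48,0,0,0,0.93,2.8,11.48,0,0,0,0.93,2.8,11.48,0,0,0,0.93,2.8,11.48,0,0,0,0.93,2.8,11.48,0,0,0,0.93,2.8,11.48,0,0,0,0.93,2.8,11.48,-1,0,0,0.93,2.8,11.48,-2,0,0,0.93,2.8,11.48,-2.6,0,0,0.93,2.8,11.48,-2.6,0,0,0.93,2.8,11.48,-2.6,0,0,0.93,2.8,11.48,-2.6,0,0,0.93]
}}

```text
clock: 6.23
tcp_pos: [0.591, 0.1059, 0.1177]
orientation: [0.0, -0.363, 0.932, -0.0]
wrist_force: [1.1, -0.3, -1.5]
finger_gap: 0.0174
grip_force: 59.2
```

```bash
python3 - <<'E'
from h import *
s=status.get_state();print(s['tcp_pos'],s['joint_pos'].round(3),s['orientation'],s['wrist_force'].round(2),s['ft_torque'].round(3))
c=cam('side');c2=cam('scene');w=cam('wrist')
cr=lambda q,u:cv2.resize(q['image'][u[1]-40:u[1]+40,u[0]-40:u[0]+40],(380,380),interpolation=cv2.INTER_CUBIC)
p=[.5905,.1067,.06]
cv2.imwrite('pics/c4.png',np.vstack([np.hstack([cr(c,proj(c,p).astype(int)),cr(c2,proj(c2,p).astype(int))])]))
E
```

```text
[0.59102145 0.10593116 0.1176699 ] [ 0.044  0.421 -0.101  1.048 -0.    -0.699] [ 3.29598669e-04 -3.62849896e-01  9.31847531e-01 -1.50292192e-04] [ 1.07 -0.26 -1.46] [-0.007  0.015 -0.014]
```

View pics/c4.png

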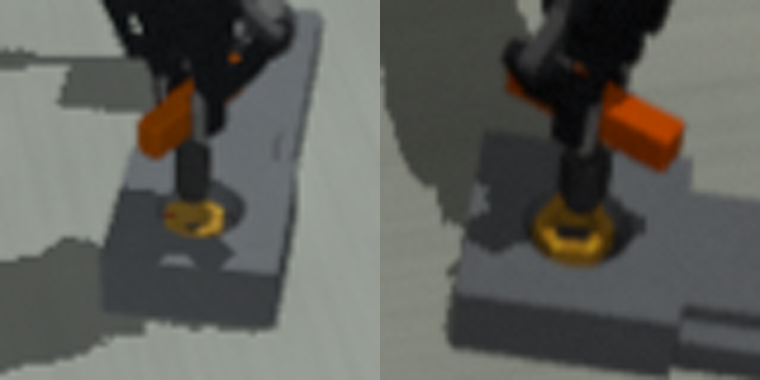

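Both views show the key tip directly above the brass hex (side crop (193,200), scene crop (582,205)). I lower gently and watch the force.

Call:
{"method": "apply_moves", "body": {
  "moves": [-0.02,0.02,-0.3,0,0,0,-0.02,0.02,-0.55,0,0,0,-0.02,0.02,-0.65,0,0,0,-0.02,0.02,-0.75,0,0,0,-0.02,0.02,-0.8,0,0,0,-0.02,0.02,-0.8,0,0,0]
}}

```text
clock: 6.88
tcp_pos: [0.5901, 0.1073, 0.0965]
orientation: [-0.0, -0.364, 0.931, -0.0]
wrist_force: [0.1, -1.0, -2.1]
finger_gap: 0.0169
grip_force: 59.1
```

Call:
{"method": "apply_moves", "body": {
  "moves": [0,0,-0.04,0,0,0,0,0,-0.08,0,0,0,0,0,-0.08,0,0,0]
}}

```text
clock: 7.13
tcp_pos: [0.5906, 0.1071, 0.0952]
orientation: [0.0, -0.364, 0.931, -0.001]
wrist_force: [0.3, -3.6, 1.0]
finger_gap: 0.0173
grip_force: 59.5
```

Call:
{"method": "apply_moves", "body": {
  "moves": [0,-0.02,-0.04,0,0,0,0,-0.02,-0.08,0,0,0,0,-0.02,-0.08,0,0,0]
}}

```text
clock: 7.38
tcp_pos: [0.5909, 0.1065, 0.0933]
orientation: [0.001, -0.364, 0.931, -0.001]
wrist_force: [1.1, -5.2, 3.2]
finger_gap: 0.0173
grip_force: 59.7
```

Call:
{"method": "apply_moves", "body": {
  "moves": [0.01,-0.04,-0.02,0,0,0,0.01,-0.04,-0.06,0,0,0,0.01,-0.04,-0.06,0,0,0]
}}

```text
clock: 7.63
tcp_pos: [0.5906, 0.1058, 0.0911]
orientation: [0.0, -0.364, 0.931, -0.0]
wrist_force: [2.2, -5.0, -0.5]
finger_gap: 0.0172
grip_force: 59.4
```

```bash
python3 -c "
from h import *
s=status.get_state();print(s['tcp_pos'],s['wrist_force'].round(2),s['ft_torque'].round(3))"
```

```text
[0.59062223 0.10579375 0.09106977] [ 2.25 -4.96 -0.54] [-1.15  -0.601 -0.026]
```

Call:
{"method": "apply_moves", "body": {
  "moves": [0.02,-0.03,-0.04,0,0,0,0.02,-0.03,-0.08,0,0,0,0.02,-0.03,-0.08,0,0,0]
}}

```text
clock: 7.88
tcp_pos: [0.5905, 0.1055, 0.0887]
orientation: [-0.0, -0.364, 0.931, 0.0]
wrist_force: [1.1, -2.8, -2.7]
finger_gap: 0.0171
grip_force: 59.0
```

Call:
{"method": "apply_moves", "body": {
  "moves": [0,-0.02,-0.04,0,0,0,0,-0.02,-0.08,0,0,0,0,-0.02,-0.08,0,0,0]
}}

```text
clock: 8.13
tcp_pos: [0.5905, 0.1053, 0.0868]
orientation: [-0.0, -0.364, 0.931, 0.001]
wrist_force: [0.5, -0.3, -2.6]
finger_gap: 0.0172
grip_force: 59.2
```

Lateral force is gone. A little further down should reach the floor.

Call:
{"method": "apply_moves", "body": {
  "moves": [0,0,-0.03,0,0,0,0,0,-0.06,0,0,0,0,0,-0.06,0,0,0]
}}

```text
clock: 8.38
tcp_pos: [0.5906, 0.1053, 0.0864]
orientation: [0.0, -0.364, 0.931, 0.0]
wrist_force: [-0.5, 0.2, 4.5]
finger_gap: 0.0173
grip_force: 60.1
```

On the floor (about 7 N more than hanging). Now I turn clockwise.

Call:
{"method": "apply_moves", "body": {
  "moves": [0,0,0,0,0,-0.07,0,0,0,0,0,-0.14,0,0,0,0,0,-0.21,0,0,0,0,0,-0.28,0,0,0,0,0,-0.35,0,0,0,0,0,-0.42,0,0,0,0,0,-0.49,0,0,0,0,0,-0.56,0,0,0,0,0,-0.63,0,0,0,0,0,-0.7,0,0,0,0,0,-0.7]
}}

```text
clock: 9.3
tcp_pos: [0.5902, 0.1055, 0.0864]
orientation: [-0.0, -0.022, 1.0, 0.001]
wrist_force: [-2.1, 0.9, 4.6]
finger_gap: 0.017
grip_force: 60.3
```

```bash
cat > s.py <<'E'
from h import *
s=status.get_state();q=s['orientation'];print(s['tcp_pos'].round(4),'keyyaw',round(np.degrees(2*np.arctan2(q[2],q[1]))-180,2),s['wrist_force'].round(2),s['ft_torque'].round(3),'q6',s['joint_pos'][5].round(3),s['finger_gap'])
E
python3 s.py
```

```text
[0.5902 0.1055 0.0864] keyyaw 2.48 [-2.08  0.89  4.63] [0.034 0.486 0.047] q6 -0.001 0.017003369227753664
```

Call:
{"method": "apply_moves", "body": {
  "moves": [0,0,0,0,0,-0.07,0,0,0,0,0,-0.14,0,0,0,0,0,-0.21,0,0,0,0,0,-0.28,0,0,0,0,0,-0.35,0,0,0,0,0,-0.42]
}}

```text
clock: 9.8
tcp_pos: [0.59, 0.1061, 0.0864]
orientation: [-0.001, 0.187, 0.982, 0.001]
wrist_force: [-3.0, 2.2, 5.8]
finger_gap: 0.0173
grip_force: 60.4
```

```bash
python3 s.py; python3 - <<'E'
from h import *
a=np.load('w1.npy',allow_pickle=True).item();b=np.load('a.npy',allow_pickle=True).item();d=np.load('b.npy',allow_pickle=True).item()
def red(c,n):
    hs=cv2.cvtColor(c['image'],cv2.COLOR_BGR2HSV);m=cv2.inRange(hs,(0,170,70),(8,255,255))|cv2.inRange(hs,(174,170,70),(180,255,255))
    ys,xs=np.nonzero(m);P=[onz(c,x,y,.04)[:2] for x,y in zip(xs,ys)];P=np.array([p for p in P if np.hypot(p[0]-.5905,p[1]-.1058)<.021])
    if len(P): e=P.mean(0)-[.5905,.1058];print(n,len(P),e.round(4),np.degrees(np.arctan2(e[1],e[0])).round(1))
    else: print(n,'none')
red(a,'w1');red(b,'s0');red(d,'d0')
for n in('scene','side','wrist'): red(cam(n),n)
E
```

```text
[0.59   0.1061 0.0864] keyyaw -21.55 [-3.    2.22  5.79] [0.525 0.707 0.195] q6 0.419 0.01733482184104406
w1 4 [-0.0129  0.0048] 159.5
s0 3 [-0.0147  0.0057] 158.7
d0 none
scene none
side none
wrist none
```

Call:
{"method": "apply_moves", "body": {
  "moves": [-0.02,0.02,0,0,0,-0.07,-0.02,0.02,0,0,0,-0.14,-0.02,0.02,0,0,0,-0.21,-0.02,0.02,0,0,0,-0.28,-0.02,0.02,0,0,0,-0.35,-0.02,0.02,0,0,0,-0.42,-0.02,0.02,0,0,0,-0.49,-0.02,0.02,0,0,0,-0.55]
}}

```text
clock: 10.62
tcp_pos: [0.59, 0.107, 0.0865]
orientation: [-0.001, 0.447, 0.895, 0.001]
wrist_force: [-1.9, 4.3, 4.8]
finger_gap: 0.0171
grip_force: 60.2
```

```bash
python3 s.py
```

```text
[0.59   0.107  0.0865] keyyaw -53.04 [-1.91  4.34  4.75] [0.852 0.359 0.165] q6 0.97 0.017092964841573813
```

Call:
{"method": "apply_moves", "body": {
  "moves": [-0.02,0.04,0,0,0,-0.05,-0.02,0.04,0,0,0,-0.1,-0.02,0.04,0,0,0,-0.14]
}}

```text
clock: 10.87
tcp_pos: [0.59, 0.1075, 0.0865]
orientation: [-0.0, 0.508, 0.862, 0.001]
wrist_force: [0.5, 2.7, 3.5]
finger_gap: 0.0171
grip_force: 60.2
```

```bash
python3 s.py
```

```text
[0.59   0.1075 0.0865] keyyaw -61.03 [0.5  2.69 3.52] [0.419 0.133 0.159] q6 1.111 0.017085329896632737
```

Call:
{"method": "apply_moves", "body": {
  "moves": [0,0,0,0,0,-0.04,0,0,0,0,0,-0.08]
}}

```text
clock: 11.03
tcp_pos: [0.59, 0.1076, 0.0864]
orientation: [-0.0, 0.542, 0.841, 0.001]
wrist_force: [-0.1, 2.1, 3.2]
finger_gap: 0.0173
grip_force: 60.1
```

```bash
python3 s.py
```

```text
[0.59   0.1076 0.0864] keyyaw -65.58 [-0.06  2.15  3.2 ] [0.508 0.067 0.199] q6 1.19 0.01727927861574765
```

Call:
{"method": "apply_moves", "body": {
  "moves": [0,0,0,0,0,-0.04,0,0,0,0,0,-0.08]
}}

```text
clock: 11.2
tcp_pos: [0.5901, 0.1077, 0.0864]
orientation: [-0.0, 0.575, 0.818, 0.001]
wrist_force: [-0.4, 2.7, 3.0]
finger_gap: 0.0169
grip_force: 60.1
```

```bash
python3 s.py
```

```text
[0.5901 0.1077 0.0864] keyyaw -70.16 [-0.41  2.65  2.97] [0.619 0.041 0.202] q6 1.27 0.016918105139994546
```

Call:
{"method": "apply_moves", "body": {
  "moves": [0,0,0,0,0,-0.04,0,0,0,0,0,-0.08]
}}

```text
clock: 11.37
tcp_pos: [0.5902, 0.1078, 0.0865]
orientation: [-0.0, 0.607, 0.795, 0.001]
wrist_force: [1.4, 2.7, 2.6]
finger_gap: 0.0172
grip_force: 60.0
```

```bash
python3 s.py
```

```text
[0.5902 0.1078 0.0865] keyyaw -74.74 [1.41 2.7  2.59] [ 0.665 -0.014  0.145] q6 1.35 0.017183122344392312
```

Call:
{"method": "apply_moves", "body": {
  "moves": [0,0,0,0,0,-0.04,0,0,0,0,0,-0.08]
}}

```text
clock: 11.53
tcp_pos: [0.5903, 0.1079, 0.0865]
orientation: [-0.0, 0.638, 0.77, 0.002]
wrist_force: [0.4, 3.3, 2.2]
finger_gap: 0.017
grip_force: 60.0
```

```bash
python3 s.py
```

```text
[0.5903 0.1079 0.0865] keyyaw -79.33 [0.43 3.29 2.17] [ 0.73  -0.107  0.2  ] q6 1.43 0.01698567911022308
```

Call:
{"method": "apply_moves", "body": {
  "moves": [0,0.02,-0.01,0,0,-0.04,0,0.02,-0.01,0,0,-0.08]
}}

```text
clock: 11.7
tcp_pos: [0.5904, 0.1081, 0.0865]
orientation: [-0.0, 0.669, 0.744, 0.001]
wrist_force: [-0.1, 1.8, 3.3]
finger_gap: 0.0169
grip_force: 60.2
```

```bash
python3 s.py
```

```text
[0.5904 0.1081 0.0865] keyyaw -83.92 [-0.09  1.81  3.34] [ 0.493 -0.023  0.209] q6 1.511 0.01686107247607653
```

Call:
{"method": "apply_moves", "body": {
  "moves": [0,0,0,0,0,-0.04,0,0,0,0,0,-0.08]
}}

```text
clock: 11.87
tcp_pos: [0.5905, 0.1082, 0.0865]
orientation: [-0.0, 0.698, 0.716, 0.002]
wrist_force: [0.8, 2.5, 5.0]
finger_gap: 0.0172
grip_force: 60.2
```

```bash
python3 s.py
```

```text
[0.5905 0.1082 0.0865] keyyaw -88.5 [0.76 2.46 5.  ] [ 0.551 -0.089  0.177] q6 1.591 0.017185048542189794
```

Call:
{"method": "apply_moves", "body": {
  "moves": [0,0,0,0,0,-0.04,0,0,0,0,0,-0.08]
}}

```text
clock: 12.03
tcp_pos: [0.5906, 0.1082, 0.0865]
orientation: [-0.0, 0.726, 0.688, 0.002]
wrist_force: [0.3, 1.9, 3.6]
finger_gap: 0.0172
grip_force: 60.1
```

```bash
python3 s.py
```

```text
[0.5906 0.1082 0.0865] keyyaw -93.09 [0.26 1.91 3.59] [ 0.658 -0.187  0.171] q6 1.671 0.017234535244203306
```

Call:
{"method": "apply_moves", "body": {
  "moves": [0,0,0,0,0,-0.03,0,0,0,0,0,-0.06]
}}

```text
clock: 12.2
tcp_pos: [0.5907, 0.1083, 0.0864]
orientation: [-0.0, 0.746, 0.666, 0.002]
wrist_force: [0.4, 2.8, 2.8]
finger_gap: 0.0174
grip_force: 60.0
```

```bash
python3 s.py
```

```text
[0.5907 0.1083 0.0864] keyyaw -96.49 [0.42 2.76 2.76] [ 0.717 -0.219  0.145] q6 1.731 0.017374496957227446
```

Call:
{"method": "apply_moves", "body": {
  "moves": [0,0,0,0,0,-0.03,0,0,0,0,0,-0.06]
}}

```text
clock: 12.37
tcp_pos: [0.5908, 0.1083, 0.0865]
orientation: [-0.0, 0.766, 0.643, 0.002]
wrist_force: [1.4, 3.8, 3.1]
finger_gap: 0.0172
grip_force: 60.0
```

```bash
python3 s.py
```

```text
[0.5908 0.1083 0.0865] keyyaw -99.93 [1.44 3.83 3.12] [ 0.641 -0.273  0.193] q6 1.79 0.017217438623290494
```

Call:
{"method": "apply_moves", "body": {
  "moves": [0,0,0,0,0,-0.03,0,0,0,0,0,-0.06]
}}

```text
clock: 12.53
tcp_pos: [0.5909, 0.1083, 0.0865]
orientation: [-0.0, 0.785, 0.62, 0.002]
wrist_force: [1.4, 2.5, 2.9]
finger_gap: 0.017
grip_force: 60.1
```

```bash
python3 s.py
```

```text
[0.5909 0.1083 0.0865] keyyaw -103.35 [1.45 2.47 2.87] [ 0.692 -0.353  0.382] q6 1.85 0.0170369302160269
```

Torque jumped from 0.19 to 0.38 N m. I confirm the stop with one small step.

Call:
{"method": "apply_moves", "body": {
  "moves": [0,0,0,0,0,-0.02,0,0,0,0,0,-0.02]
}}

```text
clock: 12.7
tcp_pos: [0.5909, 0.1082, 0.0865]
orientation: [-0.0, 0.791, 0.612, 0.002]
wrist_force: [1.5, 4.5, 6.0]
finger_gap: 0.017
grip_force: 60.3
```

```bash
python3 s.py
```

```text
[0.5909 0.1082 0.0865] keyyaw -104.48 [1.46 4.45 6.  ] [ 1.111 -0.475  0.311] q6 1.87 0.01702203917020973
```

Call:
{"method": "apply_moves", "body": {
  "moves": [0,0.02,0,0,0,-0.03,0,0.02,0,0,0,-0.03]
}}

```text
clock: 12.87
tcp_pos: [0.5909, 0.1083, 0.0865]
orientation: [0.0, 0.8, 0.6, 0.002]
wrist_force: [2.5, 3.7, 5.8]
finger_gap: 0.0168
grip_force: 60.5
```

```bash
python3 s.py
```

```text
[0.5909 0.1083 0.0865] keyyaw -106.2 [2.46 3.7  5.81] [ 1.057 -0.54   0.322] q6 1.901 0.01682890238166045
```

Call:
{"method": "apply_moves", "body": {
  "moves": [0,0,0,0,0,-0.03,0,0,0,0,0,-0.03]
}}

```text
clock: 13.03
tcp_pos: [0.591, 0.1083, 0.0865]
orientation: [0.0, 0.809, 0.588, 0.002]
wrist_force: [2.6, 4.0, 5.1]
finger_gap: 0.0173
grip_force: 60.5
```

```bash
python3 s.py; python3 - <<'E'
from h import *
for n in('scene','side','wrist'):
    c=cam(n);m=cv2.inRange(cv2.cvtColor(c['image'],cv2.COLOR_BGR2HSV),(3,170,50),(16,255,255));k=np.zeros_like(m);cv2.circle(k,tuple(int(x) for x in proj(c,[.591,.108,.1])),70,255,-1);m&=k
    ys,xs=np.nonzero(m);P=np.array([onz(c,x,y,.1)[:2] for x,y in zip(xs,ys)])
    if len(P)>30: print(n,len(P),cv2.minAreaRect((P*1e3).astype(np.float32)),cv2.fitLine((P*1e3).astype(np.float32),cv2.DIST_L2,0,.01,.01).ravel()[:2])
c=cam('wrist');u=proj(c,[.591,.108,.1]).astype(int);print(u)
cv2.imwrite('pics/w5.png',c['image'])
E
```

```text
[0.591  0.1083 0.0865] keyyaw -107.91 [2.6  3.99 5.06] [ 1.102 -0.58   0.412] q6 1.93 0.01734182815189076
scene 310 ((614.5677490234375, 99.12831115722656), (89.4849853515625, 76.91180419921875), 72.86541748046875) [0.3071543  0.95165974]
side 142 ((587.1669311523438, 101.91786193847656), (113.2330322265625, 18.20849609375), 74.88654327392578) [0.2543238 0.9671191]
wrist 4848 ((590.6181030273438, 107.68241882324219), (74.83667755126953, 18.944799423217773), 72.74480438232422) [0.29831153 0.95446855]
[258 268]
```

View pics/w5.png

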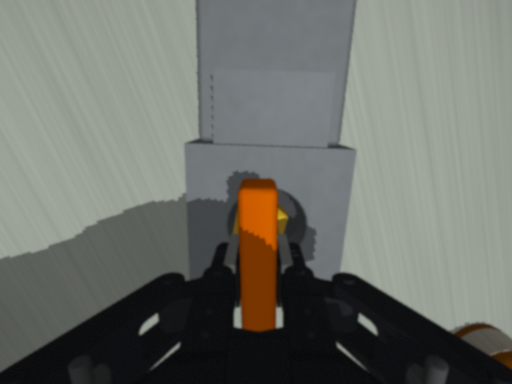

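The handle at (258,250) is aligned with the fingers (-107.3° against tool -107.9°), and a little of the screw shows at (283,219). Torque is creeping up to 0.41 N m, so I take another small step.

Call:
{"method": "apply_moves", "body": {
  "moves": [0,0,0,0,0,-0.03,0,0,0,0,0,-0.03]
}}

```text
clock: 13.4
tcp_pos: [0.591, 0.1083, 0.0864]
orientation: [0.0, 0.817, 0.576, 0.002]
wrist_force: [2.7, 5.0, 5.1]
finger_gap: 0.0172
grip_force: 60.5
```

```bash
cat >> s.py <<'E'
c=cam('wrist');m=cv2.inRange(cv2.cvtColor(c['image'],cv2.COLOR_BGR2HSV),(3,170,50),(16,255,255));m[:150]=0
ys,xs=np.nonzero(m);ok=abs(xs-258)<60;P=np.array([onz(c,x,y,.108)[:2] for x,y in zip(xs[ok],ys[ok])])
r=cv2.minAreaRect((P*1e3).astype(np.float32));print('key',r)
E
python3 s.py
```

```text
[0.591  0.1083 0.0864] keyyaw -109.63 [2.71 4.98 5.08] [ 1.113 -0.592  0.378] q6 1.96 0.017237449004071995
key ((593.5159301757812, 116.28416442871094), (78.21609497070312, 17.849336624145508), 70.46345520019531)
```

Call:
{"method": "apply_moves", "body": {
  "moves": [0,0,0,0,0,-0.03,0,0,0,0,0,-0.03]
}}

```text
clock: 13.62
tcp_pos: [0.5911, 0.1083, 0.0864]
orientation: [0.0, 0.826, 0.564, 0.002]
wrist_force: [3.4, 3.6, 5.1]
finger_gap: 0.017
grip_force: 60.6
```

```bash
python3 s.py
```

```text
[0.5911 0.1083 0.0864] keyyaw -111.33 [3.43 3.57 5.13] [ 1.121 -0.617  0.536] q6 1.99 0.017039079085876874
key ((593.8080444335938, 116.22783660888672), (78.21405029296875, 17.850833892822266), 68.76554107666016)
```

```bash
python3 - <<'E'
from h import *
c=cam('wrist');w5=cv2.imread('pics/w5.png');u=(258,222)
cr=lambda q:cv2.resize(q[180:250,223:303],(390,340),interpolation=cv2.INTER_CUBIC)
cv2.imwrite('pics/c6.png',np.hstack([cr(w5),cr(c['image'])]))
def red(c,n):
    hs=cv2.cvtColor(c['image'],cv2.COLOR_BGR2HSV);m=cv2.inRange(hs,(15,110,50),(35,255,255))
    ys,xs=np.nonzero(m);P=np.array([onz(c,x,y,.04)[:2] for x,y in zip(xs,ys)])-[.5905,.1068];r=np.hypot(*P.T);k=r<.023
    az=np.degrees(np.arctan2(P[k,1],P[k,0]));
    for b in range(-180,180,10):
        z=(az>=b)&(az<b+10)
        if z.sum()>1: print(n,b,z.sum(),(r[k][z].max()*1e3).round(1),end='; ')
    print()
red(c,'w');red(cam('scene'),'s');red(cam('side'),'d')
E
```

```text
w -50 3 16.8; w -40 30 19.3; w -30 31 19.4; w -20 38 20.2; w -10 46 21.8; w 0 50 22.0; w 10 46 22.6; w 20 27 21.9; w 110 8 20.9; w 120 17 19.5; w 130 16 18.2; w 140 18 17.6; w 150 19 17.2; w 160 19 18.2; w 170 23 18.6; 
s -140 3 17.6; s -130 3 18.5; s -120 3 17.8; s -110 3 17.6; s -90 3 18.9; s -80 4 20.3; s -70 4 22.0; s -60 4 22.2; s -50 4 21.6; s -40 4 20.4; s -30 5 22.4; s -20 3 21.4; s -10 5 21.4; s 0 6 22.5; s 10 4 20.7; s 40 3 21.3; s 50 6 22.2; s 60 4 21.4; s 70 2 18.7; s 80 3 18.8; s 90 2 17.0; s 100 2 18.2; 
d -180 2 16.0; d -160 2 14.9; d -130 2 18.4; d -120 2 17.6; d -110 2 17.3; d -100 2 17.5; d -80 2 19.3; d -60 3 19.3; d -50 3 21.6; d -40 2 22.0; d -30 3 17.7; d -10 4 20.4; d 10 3 20.3; d 140 2 16.9; d 160 2 15.7;
```

View pics/c6.png

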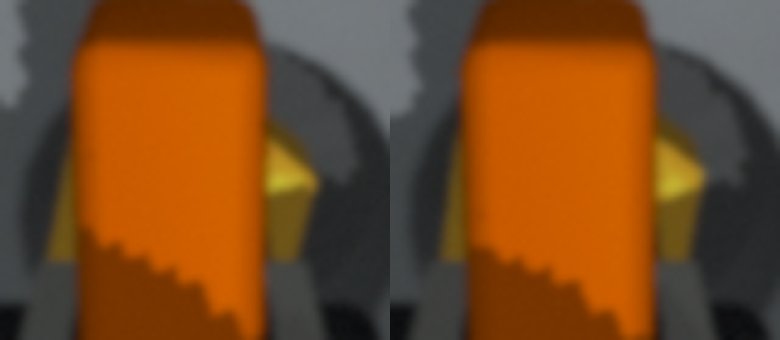

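Between the crops the camera turned 3.4° clockwise. The brass vertex went from (317,185) to (315,178), about what a stationary screw would show. Torque is 0.54 N m, so it seems to be on the stop. One last small step to confirm.

Call:
{"method": "apply_moves", "body": {
  "moves": [0,0,0,0,0,-0.03,0,0,0,0,0,-0.05,0,0,0,0,0,-0.05]
}}

```text
clock: 14.07
tcp_pos: [0.5911, 0.1084, 0.0865]
orientation: [0.0, 0.839, 0.543, 0.002]
wrist_force: [2.7, 5.0, 5.2]
finger_gap: 0.0172
grip_force: 60.7
```

```bash
python3 s.py
```

```text
[0.5911 0.1084 0.0865] keyyaw -114.17 [2.67 4.97 5.17] [ 1.151 -0.678  0.587] q6 2.04 0.01717459877327931
key ((594.3907470703125, 116.05716705322266), (78.2646713256836, 17.661264419555664), 66.35896301269531)
```

Past 2.6 rad plus the play, with 0.59 N m and the handle starting to slip in the pads: it is on the stop. I ease off within the play, take out the side load and let go.

Call:
{"method": "apply_moves", "body": {
  "moves": [0.03,0.05,0,0,0,0.03,0.03,0.05,0,0,0,0.05,0.03,0.05,0,0,0,0.05]
}}

```text
clock: 14.37
tcp_pos: [0.5912, 0.1086, 0.0864]
orientation: [0.0, 0.826, 0.564, 0.001]
wrist_force: [0.7, 2.1, 6.4]
finger_gap: 0.0172
grip_force: 60.5
```

```bash
python3 s.py
```

```text
[0.5912 0.1086 0.0864] keyyaw -111.34 [0.7  2.06 6.37] [ 0.469 -0.257 -0.137] q6 1.991 0.017182393921533645
key ((594.0220336914062, 116.46946716308594), (78.2842788696289, 17.798545837402344), 68.73580169677734)
```

Reversal gave -0.14 N m within 3°, so I check whether the screw itself moved by tracking its brass vertex.

```bash
cat > v.py <<'E'
from h import *
import sys
c=cam('wrist',sys.argv[1]);hs=cv2.cvtColor(c['image'],cv2.COLOR_BGR2HSV);m=cv2.inRange(hs,(15,110,50),(35,255,255));m[:,:268]=0;m[:190]=0;m[240:]=0;m[:,310:]=0
g=cv2.GaussianBlur(m,(3,3),0)
ys,xs=np.nonzero(m);x=xs.max();row=ys[xs>=x-1].mean();P=onz(c,x,row,.04)[:2];e=P-[.5905,.1068];print('vertex px',x,row,'az',np.degrees(np.arctan2(e[1],e[0])).round(1),np.hypot(*e).round(4))
V=hs[...,2].astype(float)[205:232,270:292];S=(m[205:232,270:292]>0)
# rightmost brass column by row
print([(int(y),int(np.nonzero(m[y])[0].max())) for y in range(205,235) if m[y].any()])
E
python3 v.py va.png; python3 s.py
```

```text
vertex px 287 217.21428571428572 az -3.3 0.0216
[(205, 280), (206, 281), (207, 283), (208, 283), (209, 284), (210, 284), (211, 285), (212, 285), (213, 286), (214, 286), (215, 287), (216, 287), (217, 287), (218, 287), (219, 286), (220, 286), (221, 286), (222, 286), (223, 285), (224, 285), (225, 285), (226, 285), (227, 285), (228, 285), (229, 284), (230, 284), (231, 284), (232, 284), (233, 282)]
[0.5912 0.1085 0.0864] keyyaw -111.39 [0.89 2.25 5.52] [ 0.489 -0.246 -0.118] q6 1.992 0.01687052649139776
key ((594.02783203125, 116.45660400390625), (78.28324127197266, 17.800968170166016), 68.7103271484375)
```

Call:
{"method": "apply_moves", "body": {
  "moves": [0,0,0,0,0,-0.03,0,0,0,0,0,-0.07,0,0,0,0,0,-0.07]
}}

```text
clock: 14.77
tcp_pos: [0.5913, 0.1087, 0.0864]
orientation: [0.0, 0.845, 0.534, 0.001]
wrist_force: [0.9, 1.6, 6.3]
finger_gap: 0.0172
grip_force: 60.6
```

```bash
python3 v.py vb.png; python3 s.py
```

```text
vertex px 286 218.57692307692307 az -8.9 0.0207
[(205, 281), (206, 282), (207, 283), (208, 284), (209, 284), (210, 284), (211, 285), (212, 285), (213, 286), (214, 286), (215, 286), (216, 286), (217, 286), (218, 286), (219, 286), (220, 286), (221, 285), (222, 285), (223, 285), (224, 285), (225, 285), (226, 285), (227, 285), (228, 285), (229, 284), (230, 284), (231, 284), (232, 284), (233, 283)]
[0.5913 0.1087 0.0864] keyyaw -115.35 [1.46 2.08 6.1 ] [ 0.453 -0.348  0.344] q6 2.062 0.017051900271549295
key ((594.6768188476562, 116.3661880493164), (78.27556610107422, 17.815725326538086), 64.76637268066406)
```

The vertex tracking is inconclusive. I release, back off and look at the screw unobstructed. There is plenty of time to regrasp.

Call:
{"method": "apply_moves", "body": {
  "moves": [0,0,0,0,0,0.02,0,0,0,0,0,0.02,0,0,0,0,0,0.02,0,0,0,0,0,0.02,0,0,0,0,0,0.02,0,0,0,0,0,0.02,0,0,0,0,0,0.02,0,0,1,0,0,0.02,0,0,2,0,0,0.02,0,0,3.5,0,0,0.02,-2,-2,5,0,0,0.02,-2,-2,5,0,0,0.02,-2,-2,5,0,0,0.02,-2,-2,5,0,0,0.02,-2,-2,5,0,0,0.02],
  "claw": 100
}}

```text
clock: 16.12
tcp_pos: [0.5409, 0.0586, 0.2106]
orientation: [0.0, 0.84, 0.542, 0.0]
wrist_force: [-0.0, 0.1, 0.4]
finger_gap: 0.0858
grip_force: 0.0
```

```bash
python3 - <<'E'
from h import *
s=status.get_state();print(s['tcp_pos'],s['clock'])
T=[]
for n in('wrist','scene','side'):
    c=cam(n);np.save('r_'+n+'.npy',c,allow_pickle=True);p=proj(c,[.591,.107,.05 if n!='wrist' else .06]).astype(int);k=60 if n=='wrist' else 32
    x,y=np.clip(p[0]-k,0,None),np.clip(p[1]-k,0,None);print(n,x,y,k)
    T.append(cv2.resize(c['image'][y:y+2*k,x:x+2*k],(266,266),interpolation=cv2.INTER_CUBIC))
    hs=cv2.cvtColor(c['image'],cv2.COLOR_BGR2HSV);m=cv2.inRange(hs,(0,170,70),(7,255,255))|cv2.inRange(hs,(174,170,70),(180,255,255))
    for v,u in zip(*np.nonzero(m)):
        e=onz(c,u,v,.04)[:2]-[.5905,.1067]
        if np.hypot(*e)<.022: print(n,'red',u,v,np.degrees(np.arctan2(e[1],e[0])).round(0),np.hypot(*e).round(4))
cv2.imwrite('pics/c7.png',np.hstack(T))
E
```

```text
[0.54085768 0.05861443 0.2105753 ] 16.1167
wrist 223 65 60
scene 264 162 32
scene red 300 200 33.0 0.0122
side 218 145 32
```

View pics/c7.png

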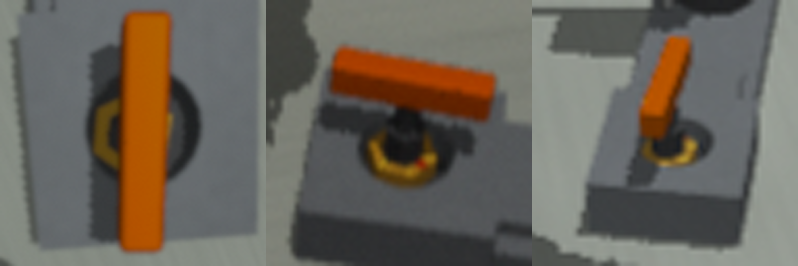

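The wrist crop shows the bar across the hex, with brass visible at left (105,135). The scene crop shows the key standing in the socket with the red mark at about (425,160) in the crop, so roughly azimuth 33°. It started near 160°, so I need a better estimate of the screw's turn.

```bash
python3 - <<'E'
from h import *
L=lambda n:np.load(n,allow_pickle=True).item()
def redc(c,n):
    I=c['image'].astype(float);B,G,R=I[...,0],I[...,1],I[...,2]
    p=proj(c,[.5905,.1067,.04]);out=[]
    for v in range(int(p[1])-16,int(p[1])+17):
        for u in range(int(p[0])-20,int(p[0])+21):
            e=onz(c,u,v,.04)[:2]-[.5905,.1067]
            if np.hypot(*e)<.021 and R[v,u]>90:
                q=R[v,u]-2.2*G[v,u]   # brass ~ G/R .65 ; red ~ .1
                if q>0: out.append((q,*e))
    o=np.array(out)
    if len(o): m=(o[:,:1]*o[:,1:]).sum(0)/o[:,0].sum();print(n,len(o),m.round(4),np.degrees(np.arctan2(m[1],m[0])).round(1))
redc(L('a.npy'),'scene0');redc(L('b.npy'),'side0');redc(L('w1.npy'),'wrist0');redc(L('r_scene.npy'),'scene1');redc(L('r_side.npy'),'side1');redc(L('r_wrist.npy'),'wrist1')
from scipy.optimize import least_squares
def edge(c,lab):
    hs=cv2.cvtColor(c['image'],cv2.COLOR_BGR2HSV);m=cv2.inRange(hs,(15,110,50),(35,255,255))
    ys,xs=np.nonzero(m);P=np.array([onz(c,x,y,.04)[:2] for x,y in zip(xs,ys)])-[.5905,.1067];P=P[np.hypot(*P.T)<.025]
    az=np.degrees(np.arctan2(P[:,1],P[:,0]))%360;r=np.hypot(*P.T)*1e3
    print(lab,[(b,r[(az>=b)&(az<b+6)].max().round(1)) for b in range(0,360,6) if ((az>=b)&(az<b+6)).sum()>2])
    o,_=ray(c,0,0);print('cam',o.round(3))
edge(L('w1.npy'),'w1');edge(L('r_wrist.npy'),'wrist');edge(L('r_scene.npy'),'scene')
E
```

```text
scene0 5 [-0.013   0.0048] 159.9
wrist0 7 [-0.0132  0.0042] 162.5
scene1 3 [0.0135 0.0076] 29.4
side1 1 [-0.0066  0.0172] 111.1
wrist1 47 [-0.0027  0.0028] 134.3
w1 [(0, np.float64(20.3)), (6, np.float64(21.1)), (12, np.float64(20.5)), (18, np.float64(21.0)), (24, np.float64(19.6)), (30, np.float64(19.4)), (36, np.float64(19.3)), (42, np.float64(18.6)), (48, np.float64(19.3)), (54, np.float64(19.9)), (60, np.float64(20.2)), (66, np.float64(19.9)), (72, np.float64(19.7)), (78, np.float64(19.5)), (84, np.float64(18.5)), (90, np.float64(18.9)), (96, np.float64(18.5)), (102, np.float64(17.9)), (108, np.float64(19.0)), (114, np.float64(18.8)), (120, np.float64(19.5)), (126, np.float64(20.3)), (132, np.float64(20.8)), (138, np.float64(20.2)), (144, np.float64(19.8)), (150, np.float64(19.4)), (156, np.float64(19.1)), (162, np.float64(18.7)), (168, np.float64(18.7)), (174, np.float64(18.8)), (180, np.float64(19.2)), (186, np.float64(19.9)), (192, np.float64(19.8)), (198, np.float64(19.4)), (204, np.float64(19.1)), (210, np.float64(19.0)), (216, np.float64(19.1)), (222, np.float64(19.4)), (22
[... 1735 characters left out ...]
 (324, np.float64(18.1)), (330, np.float64(19.2)), (336, np.float64(19.0)), (342, np.float64(19.2)), (348, np.float64(20.8)), (354, np.float64(21.5))]
cam [0.571 0.125 0.344]
scene [(0, np.float64(24.8)), (6, np.float64(22.5)), (12, np.float64(23.4)), (42, np.float64(21.4)), (48, np.float64(20.1)), (66, np.float64(18.8)), (246, np.float64(20.1)), (258, np.float64(19.9)), (270, np.float64(15.5)), (288, np.float64(21.9)), (294, np.float64(23.9)), (306, np.float64(24.5)), (312, np.float64(22.9)), (318, np.float64(24.3)), (324, np.float64(23.2)), (330, np.float64(22.4)), (336, np.float64(24.8)), (342, np.float64(24.4)), (348, np.float64(24.3)), (354, np.float64(24.4))]
cam [ 1.165 -0.106  0.761]
```

```bash
cat > k.py <<'E'
from h import *
def tri2(L):
    A=[];b=[]
    for c,u in L:
        o,d=ray(c,*u);d/=np.linalg.norm(d);M=np.eye(3)-np.outer(d,d);A.append(M);b.append(M@o)
    return np.linalg.lstsq(np.vstack(A),np.hstack(b),rcond=None)[0]
def orange(c,p,rad=45):
    m=cv2.inRange(cv2.cvtColor(c['image'],cv2.COLOR_BGR2HSV),(3,180,60),(14,255,255))
    n,l,s,ce=cv2.connectedComponentsWithStats(m);u=proj(c,p)
    i=min((i for i in range(1,n) if s[i,4]>60),key=lambda i:np.hypot(*(ce[i]-u)));ys,xs=np.nonzero(l==i)
    return ce[i],xs,ys
def key(cs,p=(.591,.107,.096)):
    (cw,cc,cd)=cs
    print('centre',tri2([(c,orange(c,p)[0]) for c in cs]).round(4),'scene+side',tri2([(c,orange(c,p)[0]) for c in cs[1:]]).round(4))
    ce,xs,ys=orange(cw,p);P=np.array([onz(cw,x,y,.108)[:2] for x,y in zip(xs,ys)]);print('wrist rect@.108',cv2.minAreaRect((P*1e3).astype(np.float32)))
if __name__=='__main__':
    key([np.load(f'r_{n}.npy',allow_pickle=True).item() for n in('wrist','scene','side')])
    s=status.get_state();print(s['tcp_pos'])
E
python3 k.py
```

```text
centre [0.5876 0.1013 0.0979] scene+side [0.5893 0.1083 0.0938]
wrist rect@.108 ((589.2642211914062, 107.75335693359375), (86.49458312988281, 17.9649658203125), 68.02959442138672)
[0.54062877 0.05917435 0.20939912]
```

The screw's head turned about 131° (red mark 160° to 29°, vertices agree), which is where the torque rose. The key then cammed on further, so the screw did hit its stop, but it may have been drawn back a few degrees when I eased off. I regrasp, press it gently back to the stop and release without backing off.

Call:
{"method": "apply_moves", "body": {
  "moves": [1,1,0,0,0,0.03,2,2,0,0,0,0.03,2,2,-0.5,0,0,0.03,2,2,-1.5,0,0,0.03,2,2,-2.7,0,0,0.03,2,2,-3.8,0,0,0.03,2,2,-4.6,0,0,0.03,2,2,-4.95,0,0,0.03,2,2,-4.95,0,0,0.03,2,2,-4.95,0,0,0.03]
}}

```text
clock: 17.1
tcp_pos: [0.5906, 0.109, 0.0864]
orientation: [-0.0, 0.832, 0.555, -0.0]
wrist_force: [0.4, 0.3, 0.4]
finger_gap: 0.0855
grip_force: 0.0
```

Call:
{"method": "apply_moves", "body": {
  "moves": [0,0,0,0,0,0,0,0,0,0,0,0,0,0,0,0,0,0,0,0,0,0,0,0,0,0,0,0,0,0,0,0,0,0,0,0,0,0,0,0,0,0,0,0,0,0,0,0,0,0,0,0,0,0],
  "claw": 0,
  "newtons": 50
}}

```text
clock: 17.85
tcp_pos: [0.5916, 0.1084, 0.0876]
orientation: [0.001, 0.832, 0.555, 0.001]
wrist_force: [2.3, -2.4, 5.4]
finger_gap: 0.0171
grip_force: 50.3
```

```bash
python3 s.py
```

```text
[0.5916 0.1084 0.0876] keyyaw -112.59 [ 2.33 -2.4   5.42] [-0.369 -0.44  -0.061] q6 2.013 0.017148086638250657
key ((594.6913452148438, 115.6849365234375), (79.55664825439453, 17.95807456970215), 67.2903823852539)
```

Call:
{"method": "apply_moves", "body": {
  "moves": [0,0,0,0,0,-0.03,0,0,0,0,0,-0.03]
}}

```text
clock: 18.07
tcp_pos: [0.5917, 0.1085, 0.0876]
orientation: [0.001, 0.84, 0.542, 0.001]
wrist_force: [2.3, -1.1, 5.2]
finger_gap: 0.0169
grip_force: 49.6
```

```bash
python3 s.py
```

```text
[0.5917 0.1085 0.0876] keyyaw -114.32 [ 2.26 -1.11  5.22] [-0.382 -0.766  0.129] q6 2.043 0.016861318182907706
key ((594.87548828125, 115.7656021118164), (79.52890014648438, 17.620485305786133), 65.63529968261719)
```

Call:
{"method": "apply_moves", "body": {
  "moves": [0,0,0,0,0,-0.03,0,0,0,0,0,-0.03]
}}

```text
clock: 18.28
tcp_pos: [0.5918, 0.1085, 0.0876]
orientation: [0.001, 0.848, 0.53, 0.001]
wrist_force: [3.7, -1.5, 5.5]
finger_gap: 0.0169
grip_force: 49.6
```

```bash
python3 s.py
```

```text
[0.5918 0.1085 0.0876] keyyaw -115.98 [ 3.7  -1.47  5.54] [-0.388 -0.703  0.411] q6 2.072 0.016883786992773788
key ((594.8761596679688, 115.59266662597656), (79.10692596435547, 17.948644638061523), 64.12049102783203)
```

0.41 N m, loaded against the stop. I release without backing off, withdraw and re-measure the head.

Call:
{"method": "apply_moves", "body": {
  "moves": [0,0,0,0,0,0,0,0,0,0,0,0,0,0,0,0,0,0,0,0,0,0,0,0,0,0,0,0,0,0,0,0,0,0,0,0,0,0,0,0,0,0,0,0,1,0,0,0,0,0,2,0,0,0,0,0,3.5,0,0,0,-2,-2,5,0,0,0,-2,-2,5,0,0,0,-2,-2,5,0,0,0,-2,-2,5,0,0,0,-2,-2,5,0,0,0,-2,-2,5,0,0,0,-2,-2,5,0,0,0],
  "claw": 100
}}

```text
clock: 19.75
tcp_pos: [0.5406, 0.0592, 0.2106]
orientation: [-0.001, 0.848, 0.53, -0.001]
wrist_force: [0.0, 0.2, 0.5]
finger_gap: 0.0853
grip_force: 0.0
```

```bash
cat > z.py <<'E'
from h import *
from scipy.optimize import least_squares
def hexfit(c,n,avoid=True):
    """outer hexagon edges of the head (18 mm apothem), from brass pixels left of the bar, centre and phase free"""
    hs=cv2.cvtColor(c['image'],cv2.COLOR_BGR2HSV);m=cv2.inRange(hs,(15,110,50),(35,255,255))
    ct=[q for q in cv2.findContours(m,cv2.RETR_EXTERNAL,cv2.CHAIN_APPROX_NONE)[0] if len(q)>8]
    P=np.array([onz(c,*p[0],.04)[:2] for q in ct for p in q])-[.5905,.1067];r=np.hypot(*P.T);az=np.degrees(np.arctan2(P[:,1],P[:,0]))%360
    k=(r>.0165)&(r<.0225)&((az>92)&(az<222));P=P[k]
    def res(x):
        d=P-x[:2]/1e3;a=np.arctan2(d[:,1],d[:,0]);b=(a-x[2]+np.pi/6)%(np.pi/3)-np.pi/6
        return np.hypot(*d.T)*np.cos(b)*1e3-18.3
    best=min((least_squares(res,[0,0,np.radians(p)],loss='soft_l1',f_scale=.5) for p in range(0,60,8)),key=lambda s:s.cost)
    print(n,'n',k.sum(),'centre mm',best.x[:2].round(2),'flat mod60',(np.degrees(best.x[2])%60).round(1),'cost',round(best.cost,2))
L=lambda n:np.load(n,allow_pickle=True).item()
if __name__=='__main__':
    hexfit(L('w1.npy'),'w1');hexfit(L('r_wrist.npy'),'r1')
    for n in('wrist','scene','side'): np.save(f't_{n}.npy',cam(n),allow_pickle=True)
    hexfit(L('t_wrist.npy'),'r2')
    from k import key
    key([L(f't_{n}.npy') for n in('wrist','scene','side')])
    c=L('t_scene.npy')
    for c in(L('r_scene.npy'),c):
        I=c['image'].astype(float);q=np.clip(I[...,2]-2.2*I[...,1],0,None)*(I[...,2]>90);p=proj(c,[.5905,.1067,.04]);o=[]
        for v in range(int(p[1])-8,int(p[1])+9):
            for u in range(int(p[0])-14,int(p[0])+15):
                e=onz(c,u,v,.04)[:2]-[.5905,.1067]
                if np.hypot(*e)<.021 and q[v,u]>0:o.append((q[v,u],*e))
        o=np.array(o);print('red',len(o),np.degrees(np.arctan2((o[:,0]*o[:,2]).sum(),(o[:,0]*o[:,1]).sum())).round(1) if len(o) else '')
E
python3 z.py
```

```text
w1 n 35 centre mm [-0.11  0.07] flat mod60 44.4 cost 2.47
r1 n 37 centre mm [ 0.92 -0.15] flat mod60 32.0 cost 1.58
r2 n 37 centre mm [ 0.92 -0.16] flat mod60 30.4 cost 1.35
centre [0.5877 0.1021 0.0971] scene+side [0.5891 0.1083 0.0933]
wrist rect@.108 ((589.7962646484375, 107.55817413330078), (86.93682861328125, 17.981943130493164), 65.36658477783203)
red 3 29.4
red 3 29.5
```

The head is at flat 30.4° (it moved 1.6° back onto the stop), the red mark is unchanged, and the key is upright at home height with the gripper clear. I hand in.

```bash
python3 -c "
from h import *
print(job.hand_in())"
```

```text
the job is handed in; nothing more can be done
None
```

The job is handed in: the screw turned about 132° clockwise to what I take, from the torque rise, to be its stop, and the key is standing fully home, let go, with the gripper clear. I overshot the stop somewhat: the key twisted about 16° further in the socket, peaking at about 0.6 N m, before I released it.

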